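# Lock in the isolator switches and shut the guard

### The job

The relay terminal board is about to be worked on: make sure that all three push-lock isolator switches on the grey box are locked in, then swing the hinged guard fully shut over them. Each full push changes a switch over (in, out, in ...) and its sprung cap comes back to the same height either way, so feel through the cap which way each one is and click only where needed; never press a switch with more than 25 N, and do not knock or shove the loose parts lying about.

Things in the scene. Friction and masses are not known exactly. Their poses are not given: they have to be found in the camera images.
- isolator_box: Grey cast switch box, 180 (x) x 280 (y) x 60 mm high, black top plate, bolted to the bench. Origin: centre of its underside; z up, x points from the parts ledge (near the robot) to the guard's hinge, y along the row of switches. The switches stand on its top at x = +15 mm, y = -75, 0 and +75 mm. Two loose parts lie on the ledge at x = -64 mm.
- switch_a: One push-lock switch. Origin: on its axis at the box top (60 mm above the bench); z up. Round plain cap 33 mm across, its top 24 mm above the origin whenever it is not pressed, locked in or not: a light spring (under 1.6 N) lifts it back. It slides down through a collar 37 mm across and 6 mm high. This pose does not follow the cap. Every time at least one switch is out and at least one in.
- switch_b: Another, identical switch. Feel: below the cap is the latching plunger. If the switch is out, the cap meets it after about 2 mm of loose travel; if locked in, after about 10 mm. Up to there the cap takes under 1.6 N. The plunger itself gives way only at about 4.5 N if out and 6 N if locked in, so a touch of about 3 N tells the state and changes nothing.
- switch_c: Another, identical switch. Click: the plunger lands on a rubber buffer with the cap about 14.5 mm down, at about 9 N; from there the force rises about 5 N per mm. A press to 12-15 N and then letting go changes the state, out to in or in to out. Letting go before the cap is about 12 mm down changes nothing. Locked in, the plunger rests on its contact in the box.
- guard (a joint): Opening angle of the steel guard in rad: 0 shut (lying level over the caps), grows as it swings up and away from the robot side; starts open, leaning back past upright (1.95 to 2.3). Stiff hinge: it stays where it is left; it takes 2 to 4 N at its free edge to swing it.
- guard_hinge (a point): Middle of the guard's hinge line, which runs along the box's y at x = +75 mm, 96 mm above the bench.
- guard_edge (a point): Middle of the guard's free edge. The guard is a steel plate 228 mm wide, 3 mm thick, reaching 111 mm from the hinge line, with an 8 mm rolled bead along the free edge and a 30 mm flange at right angles to the plate there: it hangs down in front of the caps when shut, and points towards the ledge side and up when open.
- bushing: Loose bystander: bronze bushing, 27 mm across, 24 mm high, upright on the box's ledge. Origin under its centre.
- thumbwheel: Loose bystander: knurled steel thumbwheel, 35 mm across, 18 mm high, lying flat on the box's ledge. Origin under its centre.
- lens: Loose bystander: heavy clear glass lamp lens, 104 mm across, 32 mm high, lying flat beside the box. Origin under its centre.
- spare_relay: Loose bystander: plug-in relay with clear cover, 58 x 66 x 82 mm high, standing beside the box. Origin under its centre.
- screwdriver: Loose bystander: screwdriver lying on the bench just behind the box, along its back. Origin under its middle.
- nut_tin: Loose bystander: open steel tin, 72 mm across, 45 mm high, standing on the bench.

How it is judged:
On the way, in this order (a step that is already met when the one before it is completed fails the run):
1. all three switches are locked in and make their contact in the box, with nothing pressing them (contact force between each of switch_a, switch_b, switch_c and isolator_box above 0.3 N and contact force between the fingers and switch_a below 0.1 N and contact force between the fingers and switch_b below 0.1 N and contact force between the fingers and switch_c below 0.1 N), for 0.2 s.
2. the guard is shut (value of joint guard below 0.08 rad), for 0.2 s.
At the end, for the whole second after the job is handed in: All three switches are locked in, their plungers resting on their contacts in the box (over 0.3 N), and the guard is shut to within 0.08 rad (contact force between each of switch_a, switch_b, switch_c and isolator_box above 0.3 N and value of joint guard below 0.08 rad); the robot touches nothing.
It fails at once if a switch is pressed with more than 25 N (contact force between the fingers and switch_a above 25 N or contact force between the fingers and switch_b above 25 N or contact force between the fingers and switch_c above 25 N).
It fails at once if a loose part is shoved more than 30 mm or knocked over (distance of any of bushing, thumbwheel, lens, spare_relay, screwdriver, nut_tin from where it was at the start of the episode above 0.03 m or angle between any of bushing, spare_relay, nut_tin's own z axis and vertical above 0.7 rad).
It also fails if it takes over 72 s, if anything falls off the work surface, if the arm or the gripper's body presses on something with over 40 N, if the wrist force passes 120 N, or if a joint passes its speed limit or range.

### The arm

A 7-joint arm with a two-finger parallel gripper is mounted at the origin on the work surface. World frame = base frame: x ahead of the robot, y to its left, z up, the work surface at z = 0. Lengths are in m, angles in rad, forces in N, time in s.
With the tool pointing down it reaches from about 0.35 to 0.9 m from the base axis. Payload 8.1 kg.
Tool frame: the origin (TCP) lies between the finger pads; the fingertips stand 25 mm ahead of it and the grasp point (between the pads) lies 6 mm ahead of it (env.finger_overhang is the distance from the TCP to the fingertips, in m); z points along the fingers, y is the line along which they close (so a half turn about z gives the same grasp; the last joint's range is limited). The gripper opens to 92 mm and grips with 3 to 60 N. Pads are 19 mm wide; open, the fingers measure 130 mm over their backs; the gripper's body (75 mm by 190 mm) begins 47 mm behind the grasp point.
Start: joints at [1.165, 0.434, 0.025, 1.573, -0.012, 1.134, -0.075], TCP at [0.186, -0.597, 0.252] pointing down, gripper open.
Joint ranges: [-2.62, 2.62], [-0.44, 2.09], [-1.27, 1.32], [0.08, 2.57], [-1.32, 4.46], [0.12, 2], [-2.74, 2.74]. Speed limits (rad/s): [2.22, 2.22, 3.01, 3.01, 3.14, 3.14, 3.14].

### API

Orientations are given as [roll, pitch, yaw] about the fixed x, y, z axes, in that order (R = Rz(yaw) Ry(pitch) Rx(roll)).
In Python, from cell import env gives the robot as it stands. The module is installed in compiled form; this text tells all that it offers.
- The arm moves only by the shell command python3 -m inch 'ROWS' [OPENING]. ROWS is JSON, one flat list of numbers, 4 for each row, row after row: the shift along the tool's x, y, z scaled (see below), then the turn about the tool's z scaled (see below). In form: [tx, ty, tz, turn, tx, ty, tz, turn, ...]. A call has 1 to 10 rows; each row is the pose to reach, as a shift and turn from the pose commanded when the call began, along the tool's axes at that moment; what a row does not reach only later rows make up. The controller multiplies each number of a shift by 15 cm and each number of a turn by pi/4 rad. A row lasts 1/12 s, in which the tool goes at most 41.7 mm and 7.16 degrees, less where a joint would pass 70% of its speed; a pose out of reach is approached as far as the arm can. A call with a number of a shift or a turn outside -1 to 1 is refused whole. A call with a gripper value outside its range is refused whole. OPENING is the opening, from 0 (shut) to 1 (fully open), set as the call begins (- or left out, the last holds). The fingers move at their own pace and stop on an object; the grip force is fixed at half the most. Time passes only in rows, so rows that repeat a pose let the fingers close. It gives the time, the measured TCP pose, the force, the opening and the grip force at its end, in the units of the state.
- env.read_state(): the state, without advancing time (a new reading comes with each control period).
- env.snapshot(name): name is "side" or "top" or "wrist"; returns a dict with "pixels" (400x640x3 uint8, blue, green, red), "fx", "fy", "cx", "cy" (pixels), "k1" (the pictures are not rectified: a ray, as slopes to the right and down, at radius r is drawn at 1 + k1 r^2 times it, then the intrinsics apply), "rvec" (rotation vector, rad) and "tvec" (3), from world to camera coordinates, as OpenCV has them. Camera axes: x right, y down, z forward; pixel columns grow to the right and rows downward; lengths in m; the calibration is good to about 2 mm. A picture is of the moment at which its call begins. There is no depth.
- env.finish_job(): hands the job in; it is judged then, once.
The state is a dict: "clock": time; "q": joint angles; "joint_velocities": joint speeds; "tau": joint torques, N m; "tcp_pos": TCP position; "eef_rot": TCP orientation; "contact_force": force on the tool from outside, world axes, zero at the start; "wrist_torque": the same for the moment, N m; "gripper_width": finger opening in m; "grasp_force": force on a finger pad.
Only numpy, scipy, OpenCV 4.12 (cv2) and the standard library are available. Lean on these libraries where they do the work, as an engineer would, in place of code of your own. Each camera call takes 0.05 s, during which the arm holds its last target. There are 200 camera calls.

## Working session

There is one attempt and no reset: what is moved stays moved. The work goes in short steps, Python scripts to look and compute and a shell command to move; the robot and the scene stay as the last step left them, time stands still between calls to the robot, and variables do not carry over. Pictures are saved under pics/ and viewed, at most 10 in all, crops included, and the job is handed in when it is done.

```bash
mkdir -p pics; cat > h.py <<'E'
import numpy as np,cv2,json
from cell import env
def snap(n,f):
    s=env.snapshot(n); cv2.imwrite('pics/'+f+'.png',s['pixels'])
    json.dump({k:np.asarray(v).tolist() for k,v in s.items() if k!='pixels'},open('pics/'+f+'.json','w'))
def ray(f,u,v):
    s=json.load(open('pics/'+f+'.json'))
    x=(u-s['cx'])/s['fx'];y=(v-s['cy'])/s['fy'];a,b=x,y
    for _ in range(30):
        k=1+s['k1']*(a*a+b*b);a,b=x/k,y/k
    R=cv2.Rodrigues(np.array(s['rvec']))[0];t=np.array(s['tvec']).ravel()
    return -R.T@t,R.T@np.array([a,b,1])
def at(f,u,v,z):
    o,d=ray(f,u,v);return (o+d*(z-o[2])/d[2]).round(4)
def proj(f,P):
    s=json.load(open('pics/'+f+'.json'))
    R=cv2.Rodrigues(np.array(s['rvec']))[0];p=(R@np.array(P,float).reshape(-1,3).T).T+np.array(s['tvec']).ravel()
    x=p[:,:2]/p[:,2:];x=x*(1+s['k1']*(x**2).sum(1))[:,None]
    return (x*[s['fx'],s['fy']]+[s['cx'],s['cy']]).round(1)
E
python3 - <<'E'
from h import *
snap('top','top0');snap('side','side0')
st=env.read_state();print({k:np.round(v,3) for k,v in st.items()},env.finger_overhang)
E
```

```text
{'clock': np.float64(0.1), 'q': array([ 1.165,  0.435,  0.025,  1.574, -0.012,  1.134, -0.075]), 'joint_velocities': array([-0.   , -0.004, -0.   , -0.002,  0.001,  0.001,  0.002]), 'tau': array([ 3.0000e-03, -6.6912e+01,  9.8800e-01, -3.1514e+01, -6.1000e-02,
        3.7000e-02,  0.0000e+00]), 'tcp_pos': array([ 0.186, -0.596,  0.251]), 'eef_rot': array([-3.14 ,  0.   ,  0.303]), 'contact_force': array([-0.407, -0.415,  0.742]), 'wrist_torque': array([ 0.007, -0.016,  0.021]), 'grasp_force': np.float64(0.0), 'gripper_width': np.float64(0.092)} 0.025
```

View pics/top0.png

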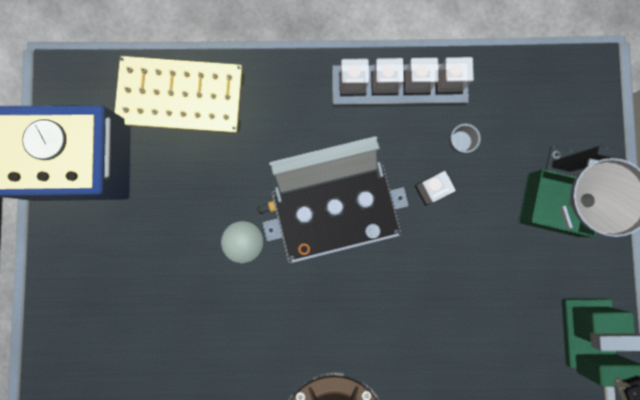

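View pics/side0.png

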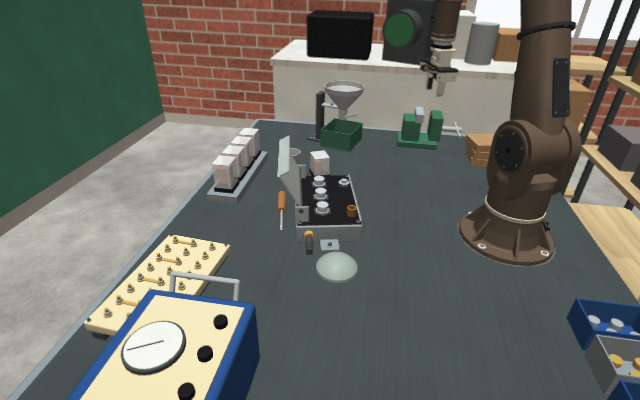

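The top view shows the caps at about (304,214), (335,207) and (365,199). The open guard lies beyond them, at (272,165) to (378,142). The bushing is at (304,249), the thumbwheel at (373,231), the lens at (242,242) and the relay at (437,187). The side view agrees with this.

```bash
python3 - <<'E'
from h import *
for u,v in [(304,214),(335,207),(365,199)]: print(at('top0',u,v,.084))
for u,v in [(323,208),(320,193),(319,181)]: print('s',at('side0',u,v,.084))
for n,u,v,z in [('bush',304,249,.06),('tw',373,231,.06),('lens',242,242,.03),('relay',437,187,.08)]: print(n,at('top0',u,v,z))
i=cv2.imread('pics/top0.png')[120:280,200:460]
cv2.imwrite('pics/c1.png',cv2.resize(i,None,fx=3,fy=3,interpolation=cv2.INTER_CUBIC))
E
```

```text
[0.5122 0.0628 0.084 ]
[ 0.5275 -0.0099  0.084 ]
[ 0.5452 -0.0806  0.084 ]
s [0.5078 0.0836 0.084 ]
s [0.5288 0.0069 0.084 ]
s [ 0.5435 -0.0627  0.084 ]
bush [0.4302 0.0647 0.06  ]
tw [ 0.4703 -0.1002  0.06  ]
lens [0.4487 0.2166 0.03  ]
relay [ 0.5714 -0.2513  0.08  ]
```

View pics/c1.png

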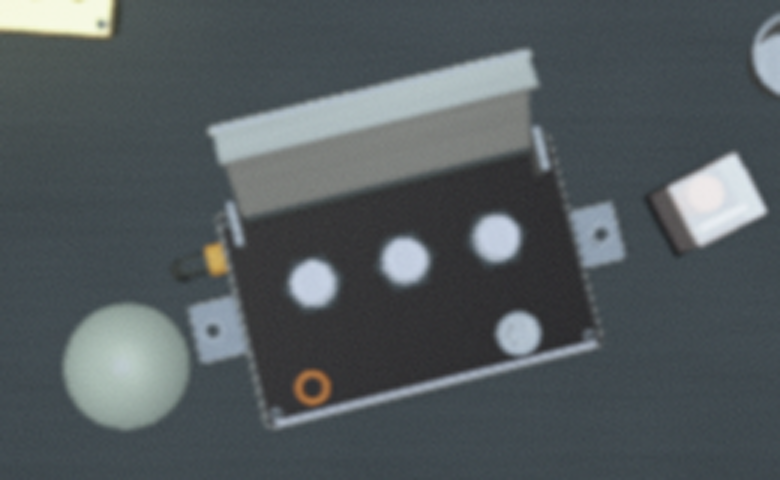

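The spacing comes out at 147 mm against the 150 mm given, and the box yaw is about 0.226. I'll go above switch c at travel height with the gripper shut.

```bash
python3 -m inch '[0.83,-0.64,0,0,0.83,-0.64,0,0,0.83,-0.64,0,0,0.83,-0.64,0,0,0.83,-0.64,0,0]' 0
python3 -m inch '[0.83,-0.64,0,0,0.83,-0.64,0,0,0.83,-0.64,0,0,0.83,-0.64,0,0,0.83,-0.64,0,0]'
python3 -m inch '[0.83,-0.64,0,0,0.83,-0.64,0,0,0.83,-0.64,0,0,0.83,-0.64,0,0,0.83,-0.64,0,0]'
python3 -m inch '[0.73,-0.64,0,0.1,0.73,-0.64,0,0.1,0.73,-0.64,0,0.1,0.73,-0.64,0,0.1,0.73,-0.64,0,0.1,0.73,-0.64,0,0.1]'
python3 - <<'E'
from h import *
snap('wrist','w0')
st=env.read_state();print({k:np.round(st[k],4) for k in ('clock','tcp_pos','eef_rot','contact_force','gripper_width')})
E
```

```text
clock: 0.52
tcp_pos: [0.2817, -0.4615, 0.2516]
eef_rot: [-3.139, -0.003, 0.312]
contact_force: [0.4, 0.4, 0.4]
gripper_width: 0.0631
grasp_force: 0.0
clock: 0.93
tcp_pos: [0.3711, -0.3329, 0.2517]
eef_rot: [-3.14, -0.003, 0.312]
contact_force: [0.2, 0.2, 0.3]
gripper_width: 0.03
grasp_force: 0.0
clock: 1.35
tcp_pos: [0.4608, -0.2039, 0.2518]
eef_rot: [-3.139, -0.003, 0.312]
contact_force: [1.0, 1.3, 0.3]
gripper_width: 0.0011
grasp_force: 0.0
clock: 1.85
tcp_pos: [0.5331, -0.0856, 0.2512]
eef_rot: [-3.141, 0.001, 0.227]
contact_force: [-0.9, -0.7, -0.0]
gripper_width: 0.0005
grasp_force: 0.0
{'clock': np.float64(1.9), 'tcp_pos': array([ 0.5325, -0.0871,  0.2513]), 'eef_rot': array([3.1413e+00, 1.3000e-03, 2.2410e-01]), 'contact_force': array([-0.2865, -1.2879, -0.7964]), 'gripper_width': np.float64(0.0004)}
```

View pics/w0.png

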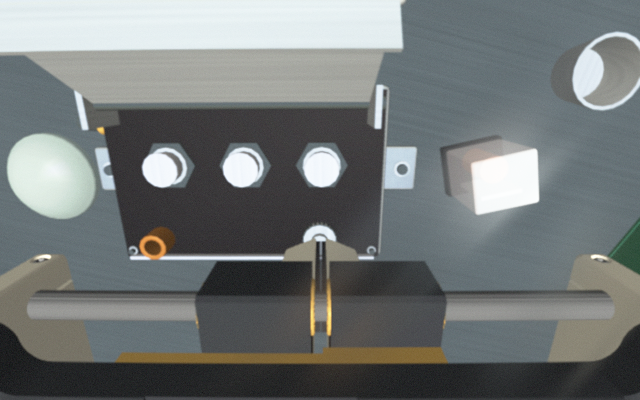

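The wrist view shows the cap tops at about (160,169), (240,168) and (322,168), with the box edges aligned to the tool. The fingertip is near (320,235), over the thumbwheel's column. I'll locate the caps from this view.

```bash
python3 - <<'E'
from h import *
for u,v in [(160,169),(240,168),(322,168)]: print(at('w0',u,v,.084))
st=env.read_state();R=cv2.Rodrigues
from scipy.spatial.transform import Rotation as Ro
M=Ro.from_euler('xyz',st['eef_rot']).as_matrix();p=st['tcp_pos']
for u,v in [(160,169),(240,168),(322,168)]: print((M.T@(at('w0',u,v,.084)-p)/.15).round(3))
print('top avg', [(M.T@(np.array(q)-p)/.15).round(3).tolist() for q in [(.5122,.0628,.084),(.5275,-.0099,.084),(.5452,-.0806,.084)]])
E
```

```text
[0.5137 0.0621 0.084 ]
[ 0.5313 -0.0104  0.084 ]
[ 0.5483 -0.0842  0.084 ]
[ 0.1   -0.998  1.115]
[ 0.107 -0.501  1.115]
[0.108 0.004 1.115]
top avg [[0.091, -1.005, 1.115], [0.083, -0.51, 1.115], [0.094, -0.024, 1.115]]
```

```bash
python3 -m inch '[0.1,0,0.2,0,0.1,0,0.45,0,0.1,0,0.7,0,0.1,0,0.85,0,0.1,0,0.91,0,0.1,0,0.91,0,0.1,0,0.91,0,0.1,0,0.91,0,0.1,0,0.91,0]'
python3 -m inch '[0,0,0.02,0,0,0,0.04,0,0,0,0.06,0,0,0,0.07,0,0,0,0.08,0,0,0,0.08,0,0,0,0.08,0,0,0,0.08,0]'
python3 -m inch '[0,0,0,0,0,0,0,0]'; python3 -m inch '[0,0,0,0,0,0,0,0]'
```

```text
clock: 2.65
tcp_pos: [0.5487, -0.0831, 0.1171]
eef_rot: [3.14, -0.003, 0.224]
contact_force: [0.2, -0.6, 0.7]
gripper_width: 0.0007
grasp_force: 0.0
clock: 3.32
tcp_pos: [0.5479, -0.0828, 0.1035]
eef_rot: [3.141, -0.001, 0.224]
contact_force: [-0.2, 0.6, 4.6]
gripper_width: 0.0005
grasp_force: 2.6
clock: 3.48
tcp_pos: [0.548, -0.0828, 0.1036]
eef_rot: [3.141, -0.001, 0.224]
contact_force: [0.4, -0.0, 4.8]
gripper_width: 0.0004
grasp_force: 2.6
clock: 3.65
tcp_pos: [0.548, -0.0828, 0.1036]
eef_rot: [3.141, -0.001, 0.224]
contact_force: [0.2, 0.4, 4.8]
gripper_width: 0.0004
grasp_force: 2.6
```

Switch c reads about 4.7 N at 5.5 mm, so it is out and needs a click.

```bash
python3 -m inch '[0,0,0.02,0,0,0,0.04,0,0,0,0.055,0,0,0,0.06,0,0,0,0.06,0,0,0,0.06,0,0,0,0.06,0]'
```

```text
clock: 4.23
tcp_pos: [0.548, -0.0828, 0.0949]
eef_rot: [3.141, -0.001, 0.224]
contact_force: [-1.2, -0.5, 8.6]
gripper_width: -0.0001
grasp_force: 4.7
```

```bash
python3 -m inch '[0,0,0.004,0,0,0,0.008,0,0,0,0.008,0,0,0,0.008,0,0,0,0.008,0]'
```

```text
clock: 4.65
tcp_pos: [0.548, -0.0828, 0.0938]
eef_rot: [3.141, -0.001, 0.224]
contact_force: [-1.0, -1.8, 10.6]
gripper_width: 0.0004
grasp_force: 5.5
```

```bash
python3 -m inch '[0,0,0.003,0,0,0,0.005,0,0,0,0.005,0,0,0,0.005,0]'
```

```text
clock: 4.98
tcp_pos: [0.548, -0.0828, 0.0932]
eef_rot: [3.141, -0.001, 0.224]
contact_force: [-3.5, -0.1, 13.7]
gripper_width: 0.0005
grasp_force: 6.5
```

```bash
python3 -m inch '[0,0,-0.03,0,0,0,-0.1,0,0,0,-0.16,0,0,0,-0.16,0,0,0,-0.16,0]'
python3 -m inch '[0,0,0.03,0,0,0,0.06,0,0,0,0.08,0,0,0,0.09,0,0,0,0.09,0,0,0,0.09,0,0,0,0.09,0]'
```

```text
clock: 5.4
tcp_pos: [0.5478, -0.0827, 0.1168]
eef_rot: [3.141, -0.001, 0.224]
contact_force: [0.4, -0.5, 1.3]
gripper_width: 0.0004
grasp_force: 0.0
clock: 5.98
tcp_pos: [0.5474, -0.0827, 0.1027]
eef_rot: [-3.141, 0.0, 0.224]
contact_force: [-0.2, 1.0, 1.2]
gripper_width: 0.0003
grasp_force: 0.3
```

c is now locked in (1.2 N at 6 mm). Next is b, 75 mm along tool −y.

```bash
python3 -m inch '[0,0,-0.1,0,0,0,-0.2,0,0,-0.25,-0.2,0,0,-0.5,-0.2,0,0,-0.5,-0.2,0,0,-0.5,-0.1,0,0,-0.5,-0.1,0,0,-0.5,-0.1,0]'
python3 -m inch '[0,0,0.03,0,0,0,0.06,0,0,0,0.08,0,0,0,0.1,0,0,0,0.1,0,0,0,0.1,0,0,0,0.1,0]'
```

```text
clock: 6.65
tcp_pos: [0.5303, -0.0098, 0.1174]
eef_rot: [-3.141, 0.002, 0.224]
contact_force: [-0.5, -0.6, -0.4]
gripper_width: 0.0005
grasp_force: 0.0
clock: 7.23
tcp_pos: [0.5312, -0.01, 0.1031]
eef_rot: [3.141, -0.001, 0.224]
contact_force: [-0.7, -2.2, 5.9]
gripper_width: 0.0004
grasp_force: 2.6
```

b is out as well, so click it.

```bash
python3 -m inch '[0,0,0.02,0,0,0,0.04,0,0,0,0.055,0,0,0,0.062,0,0,0,0.065,0,0,0,0.065,0,0,0,0.065,0]'
```

```text
clock: 7.82
tcp_pos: [0.5312, -0.01, 0.0938]
eef_rot: [3.141, -0.001, 0.224]
contact_force: [-2.3, -0.6, 10.0]
gripper_width: 0.0002
grasp_force: 5.5
```

```bash
python3 -m inch '[0,0,0.003,0,0,0,0.005,0,0,0,0.005,0,0,0,0.005,0]'
python3 -m inch '[0,0,-0.03,0,0,0,-0.1,0,0,0,-0.17,0,0,0,-0.17,0,0,0,-0.17,0]'
python3 -m inch '[0,0,0.03,0,0,0,0.06,0,0,0,0.08,0,0,0,0.1,0,0,0,0.1,0,0,0,0.1,0,0,0,0.1,0]'
```

```text
clock: 8.15
tcp_pos: [0.5313, -0.0101, 0.0932]
eef_rot: [3.141, -0.001, 0.224]
contact_force: [-2.4, -0.8, 12.9]
gripper_width: -0.0
grasp_force: 6.5
clock: 8.57
tcp_pos: [0.5313, -0.0096, 0.1185]
eef_rot: [3.141, -0.001, 0.224]
contact_force: [0.4, -0.2, -0.3]
gripper_width: 0.0004
grasp_force: 0.0
clock: 9.15
tcp_pos: [0.5307, -0.0096, 0.1026]
eef_rot: [-3.142, 0.001, 0.224]
contact_force: [0.3, 0.6, 1.3]
gripper_width: -0.0001
grasp_force: 0.3
```

b is locked in. Feel a, which should already be in, because at least one was in at the start.

```bash
python3 -m inch '[0,0,-0.1,0,0,0,-0.2,0,0,-0.25,-0.2,0,0,-0.5,-0.2,0,0,-0.5,-0.2,0,0,-0.5,-0.1,0,0,-0.5,-0.1,0,0,-0.5,-0.1,0]'
python3 -m inch '[0,0,0.03,0,0,0,0.06,0,0,0,0.08,0,0,0,0.1,0,0,0,0.1,0,0,0,0.1,0,0,0,0.1,0]'
```

```text
clock: 9.82
tcp_pos: [0.5137, 0.0633, 0.1174]
eef_rot: [3.141, 0.002, 0.224]
contact_force: [0.5, -0.8, 0.6]
gripper_width: 0.0003
grasp_force: 0.0
clock: 10.4
tcp_pos: [0.5141, 0.0634, 0.1028]
eef_rot: [3.142, 0.0, 0.224]
contact_force: [-0.3, -0.7, 1.2]
gripper_width: 0.0006
grasp_force: 0.3
```

All three are locked in. Now estimate the guard angle from the far edge in the top view (full-image pixel about (323.3,149.7)).

```bash
python3 -m inch '[0,0,-0.3,0,0,0,-0.6,0,0,0,-0.9,0,0,0,-0.9,0,0,0,-0.9,0]'
python3 -m inch '[0,0.2,-0.28,0,0.2,0.4,-0.28,0,0.4,0.5,-0.28,0,0.4,0.5,-0.28,0,0.4,0.5,-0.28,0]'
python3 - <<'E'
from h import *
from scipy.optimize import brentq
snap('wrist','w1')
ex=np.array([np.cos(.226),np.sin(.226),0]);b=np.array([.5305,-.010,0]);O=b-.015*ex
def f(t,u=323.3,v=149.7):
    z=.096+.111*np.sin(t); return (at('top0',u,v,z)-O)@ex-(.075-.111*np.cos(t))
for t in np.arange(1.8,2.5,.1): print(t.round(2),f(t).round(4))
print(env.read_state()['tcp_pos'],env.read_state()['clock'],O)
E
```

```text
clock: 10.82
tcp_pos: [0.5162, 0.0641, 0.2418]
eef_rot: [3.141, -0.007, 0.224]
contact_force: [0.1, 0.7, -0.7]
gripper_width: 0.0003
grasp_force: 0.0
clock: 11.23
tcp_pos: [0.5901, 0.0025, 0.2777]
eef_rot: [-3.141, 0.002, 0.222]
contact_force: [0.5, 1.4, 0.4]
gripper_width: 0.0007
grasp_force: 0.0
1.8 0.0285
1.9 0.0184
2.0 0.0088
2.1 -0.0002
2.2 -0.0083
2.3 -0.0157
2.4 -0.0222
[0.58898681 0.00362401 0.27792681] 11.2833 [ 0.51588144 -0.01336122  0.        ]
```

View pics/w1.png

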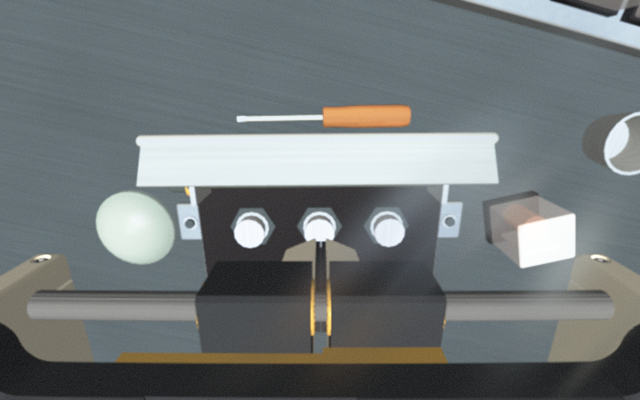

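The guard angle is about 2.1 rad: the edge sits at box x ≈ 131 mm, z ≈ 192 mm, which fits the wrist view (edge at row 135, flange lip at row 187, screwdriver beyond at row 115). I'll go over the edge, then come down behind the plate.

```bash
python3 -m inch '[0.25,0,0,0,0.5,0,0,0,0.67,0,0,0,0.67,0,0,0,0.67,0,0.15,0,0.67,0,0.3,0,0.67,0,0.45,0,0.67,0,0.5,0,0.67,0,0.5,0,0.67,0,0.5,0]'
python3 -m inch '[-0.1,0,0,0,-0.18,0,0,0,-0.24,0,0,0,-0.3,0,0,0,-0.35,0,0,0,-0.4,0,-0.01,0,-0.46,0,-0.01,0,-0.52,0,-0.02,0,-0.58,0,-0.02,0,-0.58,0,-0.02,0]'
```

```text
clock: 12.12
tcp_pos: [0.6869, 0.0265, 0.2052]
eef_rot: [-3.141, 0.0, 0.225]
contact_force: [-0.1, -1.0, 0.2]
gripper_width: 0.0004
grasp_force: 0.0
clock: 12.95
tcp_pos: [0.6003, 0.006, 0.2076]
eef_rot: [3.141, 0.002, 0.224]
contact_force: [-0.7, -0.2, -0.1]
gripper_width: 0.0007
grasp_force: 0.0
```

```bash
python3 - <<'E'
from h import *
snap('side','s1')
i=cv2.imread('pics/s1.png')[80:280,220:440]
cv2.imwrite('pics/c2.png',cv2.resize(i,None,fx=3,fy=3,interpolation=cv2.INTER_CUBIC))
E
```

```text
(no output)
```

View pics/c2.png

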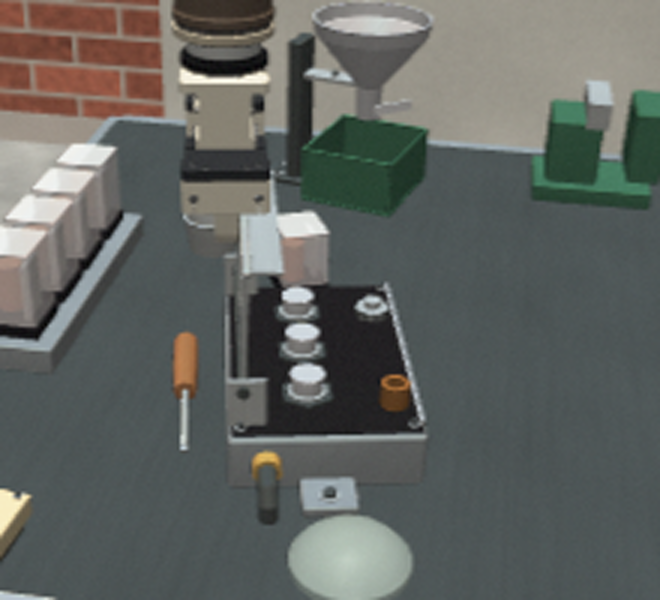

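The guard is upright, with the fingers behind it at crop (240,230). I'll follow the arc over and down.

```bash
python3 -m inch '[-0.1,0,0.01,0,-0.2,0,0.027,0,-0.29,0,0.067,0,-0.37,0,0.12,0,-0.425,0,0.17,0,-0.475,0,0.227,0,-0.515,0,0.285,0,-0.55,0,0.353,0,-0.57,0,0.4,0,-0.58,0,0.447,0]'
python3 -m inch '[0,0,0.03,0,0,0,0.06,0,0,0,0.09,0,0,0,0.105,0,0,0,0.11,0,0,0,0.11,0,0,0,0.11,0]'
```

```text
clock: 13.83
tcp_pos: [0.5172, -0.0128, 0.14]
eef_rot: [-3.142, 0.001, 0.224]
contact_force: [-0.9, 0.1, 0.5]
gripper_width: 0.0004
grasp_force: 0.2
clock: 14.42
tcp_pos: [0.5179, -0.0126, 0.1244]
eef_rot: [3.142, -0.0, 0.224]
contact_force: [0.2, -0.1, 0.5]
gripper_width: 0.0004
grasp_force: 0.0
```

```bash
python3 -m inch '[0,0,0.01,0,0,0,0.02,0,0,0,0.02,0,0,0,0.02,0]'
```

```text
clock: 14.75
tcp_pos: [0.5181, -0.0125, 0.1227]
eef_rot: [3.141, -0.001, 0.224]
contact_force: [-5.5, -0.6, 16.6]
gripper_width: 0.0005
grasp_force: 8.4
```

It has met the stop at 16.6 N, so the guard is shut. Retreat up and check.

```bash
python3 -m inch '[0,0,-0.1,0,0,0,-0.3,0,0,0,-0.6,0,0,0,-0.9,0,0,0,-0.9,0,0,0,-0.9,0]'
python3 -m inch '[-0.3,0,-0.2,0,-0.6,0,-0.2,0,-0.9,0,-0.2,0,-0.9,0,-0.2,0,-0.9,0,-0.2,0]'
python3 - <<'E'
from h import *
snap('side','s2')
i=cv2.imread('pics/s2.png')[130:290,240:420]
cv2.imwrite('pics/c3.png',cv2.resize(i,None,fx=3.5,fy=3.5,interpolation=cv2.INTER_CUBIC))
E
```

```text
clock: 15.25
tcp_pos: [0.5196, -0.0124, 0.2598]
eef_rot: [3.14, -0.007, 0.224]
contact_force: [-0.7, 0.3, -0.9]
gripper_width: 0.0003
grasp_force: 0.0
clock: 15.67
tcp_pos: [0.3818, -0.0438, 0.2853]
eef_rot: [3.141, 0.003, 0.222]
contact_force: [-0.5, -0.6, 0.5]
gripper_width: 0.0006
grasp_force: 0.0
```

View pics/c3.png

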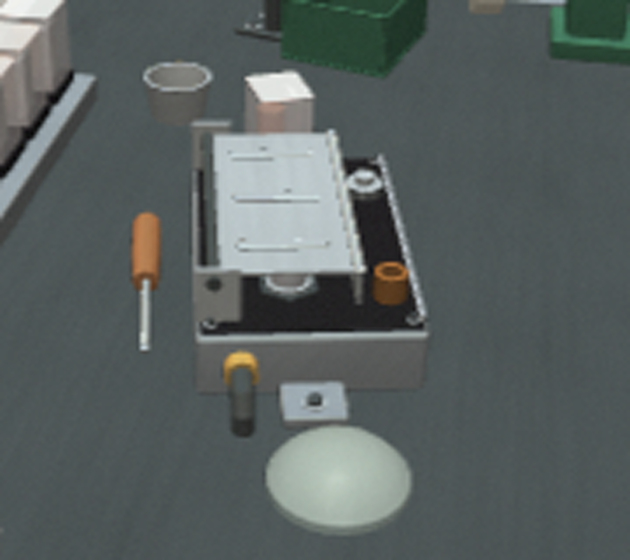

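The guard lies level over the caps (crop (215–360, 135–270)), and the loose parts are where they were. Handing in.

```bash
python3 -c "
from cell import env;print(env.finish_job())"
```

```text
the job is handed in; nothing more can be done
None
```

The job is handed in at about 16 s of the 72 s; no verdict came back. Switches b and c were out, so I clicked each once (13–14 N at most) and both then felt locked in. Switch a was already in and I left it alone. The guard is shut against its stop, and I saw no loose part moved.

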